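# Close the casting mould and start the vibrating table

### The job

Push the loose plaster mould half, the one with the wooden grip, flush against the half clamped on the vibrating table, with their ends lined up. Then start the table from its console: press the yellow key, then the blue, then the green, one at a time and each fully down, and press none of the other keys. Leave the mould closed and the things standing around where they are.

Things in the scene. Friction and masses are not known exactly. Their poses are not given: they have to be found in the camera images.
- mould_fixed: white plaster mould half clamped to the plate of a blue vibrating table (steel plate 280 mm along this x by 360 mm along this y, its upper face 60 mm above the bench, fixed) by a dark steel strap with a red nut; immovable. Block 100 mm (x) by 60 mm (y) by 70 mm high; strap and nut reach 87 mm. Origin: centre of its underside, on the plate. Its parting face looks to its -y
- mould_loose: white plaster mould half, loose on the plate, about 0.4 to 0.65 kg. Block 100 mm (x) by 60 mm (y) by 70 mm high, with a wooden grip block on top, 30 mm wide along x, 44 mm along y, 34 mm high (70 to 104 mm above the underside), centred at x = 0, y = -4 mm; pinch it along x. Origin: centre of its underside; its parting face looks to its +y.
- loose_face (a point): centre of the loose half's parting face, 35 mm above its underside; axes as body mould_loose. A black pouring notch 26 mm wide marks the middle of the top edge on this side of each half
- fixed_face (a point): centre of the fixed half's parting face, 35 mm above its underside; axes as body mould_fixed. Mould closed: loose_face and fixed_face coincide, axes parallel, the loose half on this one's -y side
- key_yellow_top (a point): centre of the top face of the yellow round key (32 mm across, part of the sequence); z up, x along the console's x. When released it stands 22 mm above the top of the white console (fixed, 150 mm along x by 210 mm along y, 40 mm high), in its 48 mm wide, 12 mm high black collar; six keys in two rows of three, 64 mm between rows along x, 60 mm within a row along y, their order different every time
- key_yellow (a joint): how far the yellow key is pressed down, m: 0 released, 0.006 fully down; spring, about 5 N at the bottom, comes back up by itself
- key_blue_top (a point): centre of the top face of the blue round key (32 mm across, part of the sequence); z up, x along the console's x. When released it stands 22 mm above the top of the white console (fixed, 150 mm along x by 210 mm along y, 40 mm high), in its 48 mm wide, 12 mm high black collar; six keys in two rows of three, 64 mm between rows along x, 60 mm within a row along y, their order different every time
- key_blue (a joint): how far the blue key is pressed down, m: 0 released, 0.006 fully down; spring, about 5 N at the bottom, comes back up by itself
- key_green_top (a point): centre of the top face of the green round key (32 mm across, part of the sequence); z up, x along the console's x. When released it stands 22 mm above the top of the white console (fixed, 150 mm along x by 210 mm along y, 40 mm high), in its 48 mm wide, 12 mm high black collar; six keys in two rows of three, 64 mm between rows along x, 60 mm within a row along y, their order different every time
- key_green (a joint): how far the green key is pressed down, m: 0 released, 0.006 fully down; spring, about 5 N at the bottom, comes back up by itself
- key_red_top (a point): centre of the top face of the red round key (32 mm across, not to be pressed); z up, x along the console's x. When released it stands 22 mm above the top of the white console (fixed, 150 mm along x by 210 mm along y, 40 mm high), in its 48 mm wide, 12 mm high black collar; six keys in two rows of three, 64 mm between rows along x, 60 mm within a row along y, their order different every time
- key_red (a joint): how far the red key is pressed down, m: 0 released, 0.006 fully down; spring, about 5 N at the bottom, comes back up by itself
- key_white_top (a point): centre of the top face of the white round key (32 mm across, not to be pressed); z up, x along the console's x. When released it stands 22 mm above the top of the white console (fixed, 150 mm along x by 210 mm along y, 40 mm high), in its 48 mm wide, 12 mm high black collar; six keys in two rows of three, 64 mm between rows along x, 60 mm within a row along y, their order different every time
- key_white (a joint): how far the white key is pressed down, m: 0 released, 0.006 fully down; spring, about 5 N at the bottom, comes back up by itself
- key_grey_top (a point): centre of the top face of the grey round key (32 mm across, not to be pressed); z up, x along the console's x. When released it stands 22 mm above the top of the white console (fixed, 150 mm along x by 210 mm along y, 40 mm high), in its 48 mm wide, 12 mm high black collar; six keys in two rows of three, 64 mm between rows along x, 60 mm within a row along y, their order different every time
- key_grey (a joint): how far the grey key is pressed down, m: 0 released, 0.006 fully down; spring, about 5 N at the bottom, comes back up by itself
- shell_house: white plaster snail shell with a little house on top, 84 mm wide, 95 mm high; bystander, loose, origin at the centre of its underside
- shell_plain: plain white plaster snail shell, 84 mm wide, 60 mm high; bystander, loose, origin at the centre of its underside
- paint_tube: white and red paint tube lying between the vibrating table and the console, 110 x 26 x 18 mm; bystander, loose, origin at the centre of its underside
- paint_jar: small paint jar with yellow cap, 38 mm wide, 50 mm high, standing on the far part of the vibrating table's plate; bystander, loose, origin at the centre of its underside
- glue_bottle: glue bottle with red cap, 44 mm wide, 110 mm high; bystander, loose, origin at the centre of its underside
- brush_pot: white pot with brushes, 76 mm wide, pot 90 mm high, brushes to 175 mm; bystander, loose, origin at the centre of its underside
- modelling_spatula: modelling spatula, 200 mm long, lying flat; bystander, loose
Things that resemble listed ones, but are neither listed nor needed, are in the scene too. Leave any red look-alike of the mould_loose alone.

How it is judged:
By the outcome, as a careful person would: the job done as asked, in the order asked, and still so for the second after the job is handed in, with the robot touching nothing.
It also fails if it takes over 54 s, if anything falls off the work surface, if the arm or the gripper's body presses on something with over 40 N, if the wrist force passes 120 N, or if a joint passes its speed limit or range.

### The arm

A 6-joint arm with a two-finger parallel gripper is mounted at the origin on the work surface. World frame = base frame: x ahead of the robot, y to its left, z up, the work surface at z = 0. Lengths are in m, angles in rad, forces in N, time in s.
With the tool pointing down it reaches from about 0.35 to 0.8 m from the base axis. Payload 7.3 kg.
Tool frame: the origin (TCP) lies between the finger pads; the fingertips stand 25 mm ahead of it and the grasp point (between the pads) lies 6 mm ahead of it (r.tip_extent is the distance from the TCP to the fingertips, in m); z points along the fingers, y is the line along which they close (so a half turn about z gives the same grasp; the last joint's range is limited). The gripper opens to 85 mm and grips with 20 to 120 N. Pads are 22 mm wide; open, the fingers measure 114 mm over their backs; the gripper's body (76 mm by 85 mm) begins 54 mm behind the grasp point. The pads swing forward as they close: fully open they stand 13 mm farther back than shut.
Start: joints at [-1.336, 0.342, 1.524, -0, 1.275, -0.146], TCP at [0.195, -0.487, 0.256] pointing down, gripper open.
Joint ranges: [-2.53, 2.53], [-0.77, 2.02], [0.04, 2.7], [-1, 4.14], [0.28, 2.66], [-3.11, 3.11]. Speed limits (rad/s): [2.57, 2.57, 3.14, 3.14, 3.14, 3.14].

### API

Orientations are given as a unit quaternion [x, y, z, w].
In Python, from workcell import r, command_gripper, optics gives the robot as it stands. The module is installed in compiled form; this text tells all that it offers. Calls block until the motion is done:
- r.reach(position, orientation): joint-space move of the TCP to a pose.
- r.move_straight(position, orientation=None, speed=0.15, max_force=None): straight line of the TCP; orientation=None keeps the orientation; speed is the mean speed in m/s. With max_force (N) it stops when the force on the tool has changed by that much, and returns True; else False.
- r.movej(angles): joint-space move.
- command_gripper(opening, force=None): finger opening in m; force is the grip in N (None keeps the last); returns when the fingers have stopped.
- r.hold(seconds).
- r.solve_ik(position, orientation): joint angles nearest the present ones, or None.
- r.read_state(): the state.
- optics.get_image(name): name is "side" or "top"; returns (picture, depth): 400x640x3 uint8, red, green, blue; 400x640 float32, m along the optical axis (not along the pixel's ray), 0 where there is no reading.
- optics.camera_model(name): a dict with "K" (3x3 intrinsics, pixels), "k1" (the pictures are not rectified: a ray, as slopes to the right and down, at radius r is drawn at 1 + k1 r^2 times it, then the intrinsics apply), "R" (3x3) and "t" (3): a world point X has camera coordinates R X + t. Camera axes: x right, y down, z forward; pixel columns grow to the right and rows downward; lengths in m; the calibration is good to about 2 mm. A picture is of the moment at which its call begins. camera_model takes no time and is no camera call.
A pose or a line that the arm cannot do raises r.PlanningError and nothing moves.
- r.finish_job(): hands the job in; it is judged then, once.
The state is a dict: "time_s": time; "joint_positions": joint angles; "dq": joint speeds; "tau": joint torques, N m; "eef_pos": TCP position; "eef_rot": TCP orientation; "contact_force": force on the tool from outside, world axes, zero at the start; "torque": the same for the moment, N m; "grip_width": finger opening in m; "grip_force": force on a finger pad.
Only numpy, scipy, OpenCV 4.12 (cv2) and the standard library are available. Lean on these libraries where they do the work, as an engineer would, in place of code of your own. Each camera call takes 0.05 s, during which the arm holds its last target. There are 200 camera calls.

## Working session

There is one attempt and no reset: what is moved stays moved. The work goes in short steps, each a Python script; the robot and the scene stay as the last script left them, time stands still between calls to the robot, and variables do not carry over. Pictures are saved under pics/ and viewed, at most 13 in all, crops included, and the job is handed in when it is done.

```bash
mkdir -p pics; cat > h.py <<'E'
import numpy as np, cv2
from workcell import r, command_gripper, optics
def save(n,f):
    p,d=optics.get_image(n); cv2.imwrite(f'pics/{f}.png',p[:,:,::-1]); np.save(f'pics/{f}.npy',d); return p,d
def ray(n,u,v):
    m=optics.camera_model(n);K=np.array(m['K']);x=(u-K[0,2])/K[0,0];y=(v-K[1,2])/K[1,1]
    a,b=x,y
    for _ in range(20):
        s=1+m['k1']*(a*a+b*b);a,b=x/s,y/s
    R=np.array(m['R']);t=np.array(m['t']);return -R.T@t, R.T@np.array([a,b,1.])
def at_depth(n,u,v,d): o,q=ray(n,u,v);return o+q*d
def at_z(n,u,v,z): o,q=ray(n,u,v);return o+q*(z-o[2])/q[2]
def two(a,b):
    (o1,d1),(o2,d2)=ray(*a),ray(*b);d1=d1/np.linalg.norm(d1);d2=d2/np.linalg.norm(d2)
    s=np.linalg.lstsq(np.c_[d1,-d2],o2-o1,rcond=None)[0];p,q=o1+s[0]*d1,o2+s[1]*d2
    return (p+q)/2,np.linalg.norm(p-q)
def proj(n,X):
    m=optics.camera_model(n);c=np.array(m['R'])@X+np.array(m['t']);x=c[:2]/c[2];x=x*(1+m['k1']*(x@x));K=np.array(m['K']);return K[0,0]*x[0]+K[0,2],K[1,1]*x[1]+K[1,2]
E
python3 - <<'E'
from h import *
save('top','t0');save('side','s0')
for n in('top','side'):
    m=optics.camera_model(n);print(n,m['K'],m['k1'],-np.array(m['R']).T@np.array(m['t']),np.array(m['R']).round(3))
print(r.read_state()['time_s'],r.read_state()['eef_rot'],r.tip_extent)
E
```

```text
top [[404.33728962   0.         314.62014765]
 [  0.         404.33728962 203.727703  ]
 [  0.           0.           1.        ]] -0.057956087885293814 [ 0.27034692 -0.02131513  1.2420314 ] [[ 0.114 -0.993 -0.   ]
 [-0.97  -0.112 -0.217]
 [ 0.216  0.025 -0.976]]
side [[400.06723473   0.         323.82484048]
 [  0.         400.06723473 190.43361739]
 [  0.           0.           1.        ]] -0.04974137207230868 [0.07603024 0.72403784 0.91448791] [[-0.864 -0.503 -0.01 ]
 [-0.347  0.611 -0.711]
 [ 0.364 -0.611 -0.703]]
0.1 [ 9.81928903e-01  1.89248973e-01 -1.70372752e-05 -6.74979202e-04] 0.025
```

View pics/t0.png

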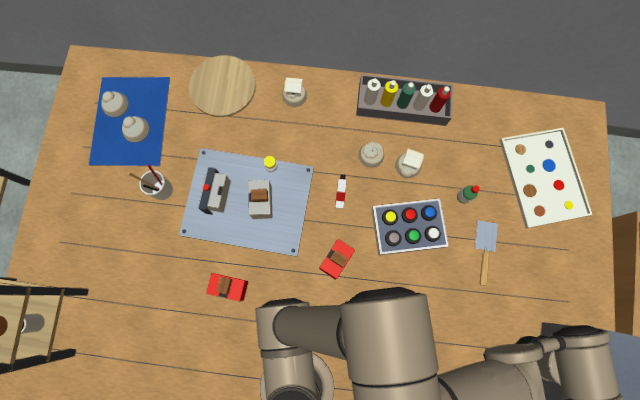

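View pics/s0.png

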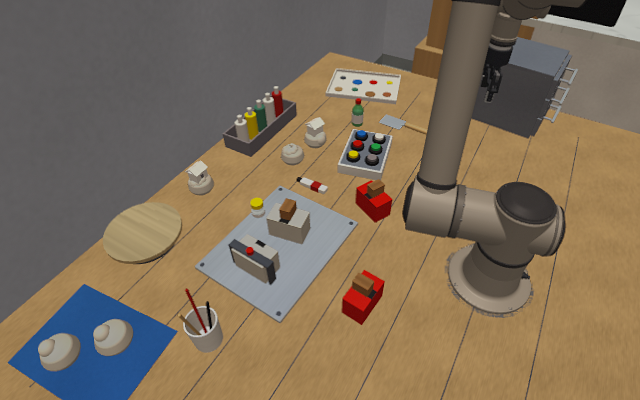

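The top view shows the fixed half at about (214,190), the loose half at (260,198), and the keys yellow (390,216), blue (430,212), green (413,236). Next I'll enlarge both views.

```bash
python3 - <<'E'
import cv2
a=cv2.imread('pics/t0.png');b=cv2.imread('pics/s0.png')
f=lambda i,x,y,w,h,s:cv2.resize(i[y:y+h,x:x+w],None,fx=s,fy=s,interpolation=cv2.INTER_CUBIC)
cv2.imwrite('pics/c1.png',f(a,180,145,140,105,5.714))
cv2.imwrite('pics/c2.png',f(b,195,180,165,120,4.848))
E
```

```text
(no output)
```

View pics/c1.png

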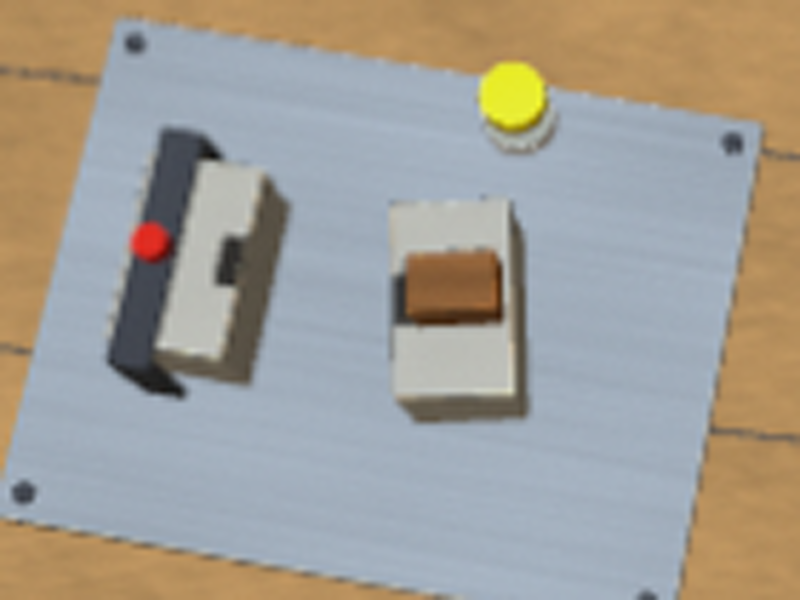

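View pics/c2.png

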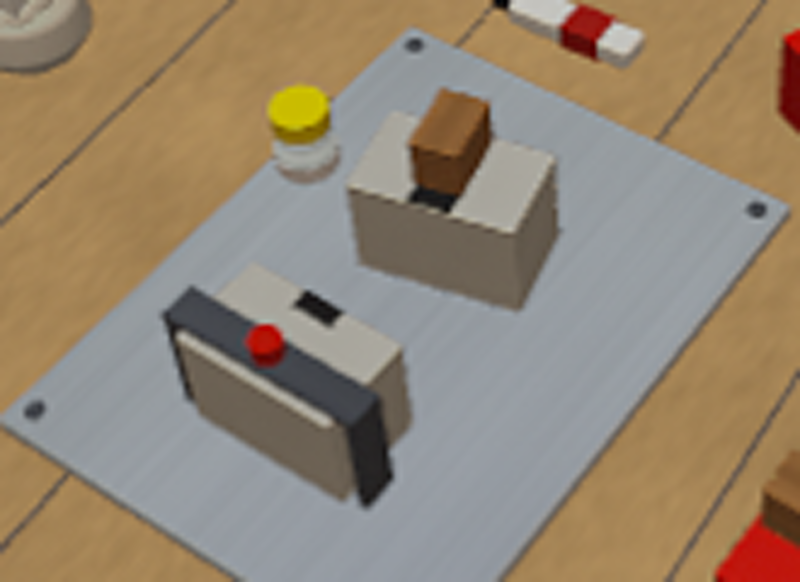

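Crop readings. In c1 (top), the fixed parting edge runs (267,170)–(222,360) with its notch mid at ~(238,260), and the loose parting edge runs (389,203)–(397,398). In c2 (side), the fixed edge runs (253,263)–(402,352) and the loose edge (348,187)–(517,232). Next I'll triangulate and then fit the poses.

```bash
cat > m.py <<'E'
from h import *
from scipy.optimize import least_squares
T=lambda p:('top',180+(p[0]+.5)/5.714-.5,145+(p[1]+.5)/5.714-.5)
S=lambda p:('side',195+(p[0]+.5)/4.848-.5,180+(p[1]+.5)/4.848-.5)
pts={'F+':((267,170),(253,263)),'F-':((222,360),(402,352)),'L+':((389,203),(348,187)),'L-':((397,398),(517,232)),'Lb+':((511,200),(398,112)),'Lb-':((515,397),(556,157)),'P+-':((763,125),(412,28)),'P++':((118,18),(0,420))}
for k,(a,b) in pts.items(): p,e=two(T(a),S(b));print(k,p.round(4),round(e,4))
def fit(obs):
    def res(q):
        c,s=np.cos(q[2]),np.sin(q[2]);o=[]
        for l,m in obs:
            o+=list(np.subtract(proj(m[0],np.array([q[0]+c*l[0]-s*l[1],q[1]+s*l[0]+c*l[1],l[2]])),m[1:]))
        return o
    f=least_squares(res,[.55,.2,0]);return f.x,np.abs(f.fun).max()
h=.13
F=fit([((.05,-.03,h),T((267,170))),((.05,-.03,h),S((253,263))),((-.05,-.03,h),T((222,360))),((-.05,-.03,h),S((402,352))),((-.05,-.03,.06),T((248,384)))])
L=fit([((.05,.03,h),T((389,203))),((.05,.03,h),S((348,187))),((-.05,.03,h),T((397,398))),((-.05,.03,h),S((517,232))),((.05,-.03,h),T((511,200))),((.05,-.03,h),S((398,112))),((-.05,-.03,h),T((515,397))),((-.05,-.03,h),S((556,157))),((-.05,.03,.06),S((521,308))),((.05,.03,.06),S((362,264))),((-.05,-.03,.06),T((526,417)))])
G=[('top',u,v) for u,v in ((390,216),(430,212),(413,236))]
if __name__=='__main__':
    print('F',F,'L',L)
    # keys by colour centroid in both views
    for n,f in(('top','t0'),('side','s0')):
        im=cv2.cvtColor(cv2.imread(f'pics/{f}.png'),cv2.COLOR_BGR2HSV)
        box=(372,198,448,254) if n=='top' else (336,128,394,178)
        for k,(lo,hi) in dict(yellow=(22,38),blue=(100,118),green=(45,80),red=(0,8)).items():
            m=cv2.inRange(im,(lo,140,60),(hi,255,255));z=np.zeros_like(m);x0,y0,x1,y1=box;z[y0:y1,x0:x1]=m[y0:y1,x0:x1]
            c,l,st,ce=cv2.connectedComponentsWithStats(z);i=1+st[1:,4].argmax()
            print(n,k,st[i],ce[i].round(2),at_z(n,*ce[i],.062).round(4))
E
python3 m.py
python3 - <<'E'
import cv2
b=cv2.imread('pics/t0.png');c=cv2.imread('pics/s0.png')
f=lambda i,x,y:cv2.resize(i[y:y+60,x:x+80],None,fx=5,fy=5,interpolation=cv2.INTER_CUBIC)
cv2.imwrite('pics/c3.png',cv2.hconcat([f(b,370,197),f(c,328,124)]))
E
```

```text
F+ [0.5746 0.2704 0.1262] 0.0012
F- [0.4754 0.2773 0.1237] 0.0006
L+ [0.5621 0.205  0.1296] 0.002
L- [0.4648 0.1864 0.1298] 0.0004
Lb+ [0.5711 0.1447 0.1285] 0.0014
Lb- [0.4738 0.1296 0.1286] 0.003
P+- [0.6485 0.0273 0.058 ] 0.0017
P++ [0.6695 0.384  0.0571] 0.0011
F (array([ 0.52600864,  0.30449581, -0.07425936]), np.float64(0.9994227836057803)) L (array([0.51823642, 0.16628229, 0.16306228]), np.float64(1.590677035823262))
top yellow [385 211  11  11  99] [390.1  216.33] [ 0.5186 -0.2185  0.062 ]
top blue [424 207  12  11 101] [429.53 211.86] [ 0.5456 -0.3353  0.062 ]
top green [408 230  11  11  95] [413.33 235.06] [ 0.4703 -0.2911  0.062 ]
top red [405 209  11  11  99] [409.91 213.93] [ 0.5326 -0.2769  0.062 ]
side yellow [348 150  11   9  68] [353.15 153.99] [ 0.519  -0.2154  0.062 ]
side blue [357 131   9   7  51] [361.02 133.57] [ 0.5466 -0.3301  0.062 ]
side green [371 143  10   8  61] [375.3  146.46] [ 0.4718 -0.2884  0.062 ]
side red [353 140  10   8  62] [357.32 143.44] [ 0.5326 -0.2731  0.062 ]
```

View pics/c3.png

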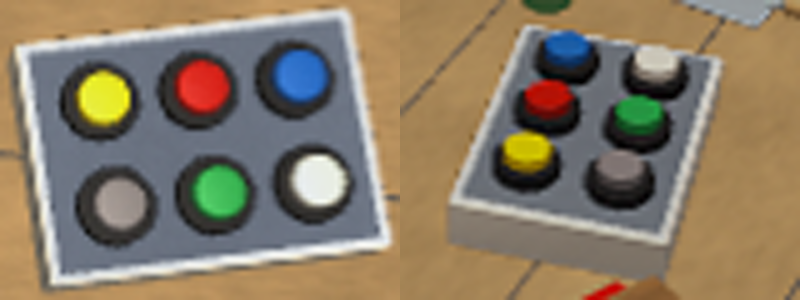

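Yellow is at about (0.519,-0.217), blue (0.546,-0.333) and green (0.471,-0.290). The spacings match the 60/64 mm grid, and the triangulated mould tops (0.125–0.130) match the expected 0.13. Next I'll grasp the grip block and slide the loose half to just short of contact.

```bash
cat >> h.py <<'E'
def quat(psi,k=1): a=(psi+k*np.pi/2)/2; return [np.cos(a),np.sin(a),0,0]
def loc(b,x,y,z): c,s=np.cos(b[2]),np.sin(b[2]); return [b[0]+c*x-s*y,b[1]+s*x+c*y,z]
E
python3 - <<'E' | tail -12
from m import *
F,L=F[0],L[0]
for k in(1,-1):
    for b in(F,L): print(k,r.solve_ik(loc(b,0,-.004,.16),quat(b[2],k)))
k=min((1,-1),key=lambda k:abs(r.solve_ik(loc(L,0,-.004,.2),quat(L[2],k))[5]))
g=loc(L,0,-.004,.16)
r.reach(g[:2]+[.24],quat(L[2],k)); r.move_straight(g,speed=.12,max_force=15)
command_gripper(0.0,30)
s=r.read_state();print(k,s['time_s'],s['eef_pos'],s['grip_width'],s['grip_force'],s['contact_force'])
print(r.move_straight(loc(F,0,-.064-.012,.16),quat(F[2],k),speed=.08,max_force=25))
s=r.read_state();print(s['time_s'],s['eef_pos'],s['grip_width'],s['contact_force'])
a,_=save('top','t1');b,_=save('side','s1')
f=lambda i,x,y,w,h,q:cv2.resize(i[y:y+h,x:x+w,::-1],None,fx=q,fy=q,interpolation=cv2.INTER_CUBIC)
cv2.imwrite('pics/c4.png',cv2.hconcat([f(a,180,150,80,110,5),f(b,215,180,80,110,5)]))
E
```

```text
L- [0.4648 0.1864 0.1298] 0.0004
Lb+ [0.5711 0.1447 0.1285] 0.0014
Lb- [0.4738 0.1296 0.1286] 0.003
P+- [0.6485 0.0273 0.058 ] 0.0017
P++ [0.6695 0.384  0.0571] 0.0011
1 [ 3.92783796e-01  5.73225666e-01  1.42504196e+00 -4.44089210e-16
  1.14332503e+00  4.67043159e-01]
1 [ 1.62218359e-01  4.70506756e-01  1.60932078e+00 -4.44089210e-16
  1.06176511e+00 -8.43924505e-04]
-1 [ 3.92783796e-01  5.73225666e-01  1.42504196e+00 -4.44089210e-16
  1.14332503e+00 -2.67454949e+00]
-1 NoneTraceback (most recent call last):
  File "<stdin>", line 5, in <module>
  File "<stdin>", line 5, in <lambda>
TypeError: 'NoneType' object is not subscriptable
```

The half-turned grasp is out of range, so I'll use k=1.

```bash
cat > go1.py <<'E'
from m import *
F,L=F[0],L[0];k=1
g=loc(L,0,-.004,.16)
r.reach(g[:2]+[.24],quat(L[2],k)); r.move_straight(g,speed=.12,max_force=15)
command_gripper(0.0,30)
s=r.read_state();print(g,s['time_s'],s['eef_pos'],s['grip_width'],s['grip_force'],s['contact_force'])
print(r.move_straight(loc(F,0,-.064-.012,.16),quat(F[2],k),speed=.08,max_force=25))
s=r.read_state();print(s['time_s'],s['eef_pos'],s['grip_width'],s['contact_force'])
a,_=save('top','t1');b,_=save('side','s1')
f=lambda i,x,y,w,h,q:cv2.resize(i[y:y+h,x:x+w,::-1],None,fx=q,fy=q,interpolation=cv2.INTER_CUBIC)
cv2.imwrite('pics/c4.png',cv2.hconcat([f(a,180,150,80,110,5),f(b,215,180,80,110,5)]))
E
python3 go1.py | tail -4
```

```text
P++ [0.6695 0.384  0.0571] 0.0011
[np.float64(0.5188857825057887), np.float64(0.16233535178325156), 0.16] 4.0333 [0.51926229 0.16240934 0.16040575] 0.02979523775498936 35.09328603744507 [ 1.47818563 -0.5666822   2.23025953]
False
5.0167 [0.52136198 0.22840002 0.16235727] 0.029586721148657808 [-1.37439835 -3.59734687 15.84121664]
```

View pics/c4.png

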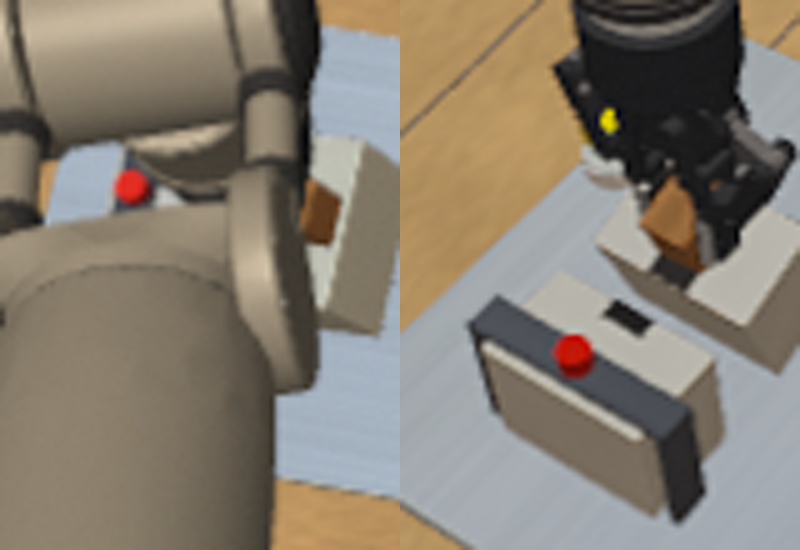

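c4 shows the mould in the grip, upright, and roughly parallel to the fixed half with a gap. In the side part, the fixed edge runs (565,275)–(715,360) and the loose edge (598,245)–(780,375). Next I'll measure the gap and end offset from this one view.

```bash
python3 - <<'E'
from h import *
W=lambda x,y:at_z('side',215+(x-400+.5)/5-.5,180+(y+.5)/5-.5,.13).round(4)
for n,p in {'F+':(565,273),'F-':(717,360),'Fnotch':(611,301),'Fnotch2':(655,326),'L+':(597,246),'L-':(783,375),'Lnotch':(652,268),'L-bottom':(783,375)}.items(): print(n,W(*p))
im=cv2.imread('pics/s1.png');cv2.imwrite('pics/c5.png',cv2.resize(im[215:265,240:315],None,fx=10,fy=10,interpolation=cv2.INTER_CUBIC))
s=r.read_state();print(s['contact_force'],s['torque'],s['eef_rot'],s['eef_pos'])
E
```

```text
F+ [0.5703 0.2725 0.13  ]
F- [0.4726 0.2789 0.13  ]
Fnotch [0.5393 0.2753 0.13  ]
Fnotch2 [0.511  0.2771 0.13  ]
L+ [0.567  0.2503 0.13  ]
L- [0.4399 0.2704 0.13  ]
Lnotch [0.534 0.248 0.13 ]
L-bottom [0.4399 0.2704 0.13  ]
[-1.14588605 -4.00844563 15.603326  ] [-0.83777469  0.40623898  0.16065735] [0.73278963 0.6804525  0.00126789 0.00146403] [0.52139292 0.22838665 0.16239982]
```

View pics/c5.png

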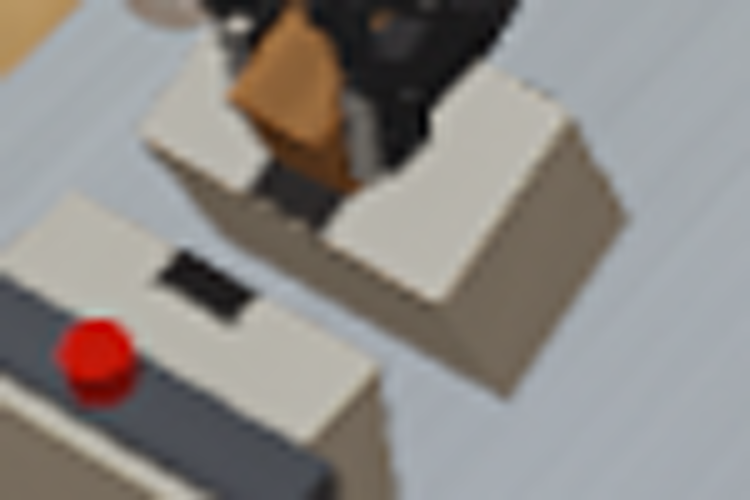

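c5 shows the loose half tipped forward about its front edge. Its front vertical edge runs from (440,300) to (510,400), which is not plumb, because it was being dragged from high up. I'll release it so it settles flat, regrip firmly, lift it a few millimetres and check that it hangs level.

```bash
cat > go2.py <<'E'
from m import *
F=F[0];k=1
s=r.read_state();p=list(s['eef_pos'])
command_gripper(.06,20)
s=r.read_state();print(s['time_s'],s['eef_pos'],s['contact_force'])
r.hold(.2)
# after settling the grip sits about 1 cm farther back
r.move_straight([p[0],p[1]-.008,.159],quat(F[2],k),speed=.05,max_force=12)
command_gripper(0,100)
s=r.read_state();p=list(s['eef_pos']);print(p,s['grip_width'],s['contact_force'],s['torque'])
r.move_straight([p[0],p[1],p[2]+.008],speed=.04)
s=r.read_state();print(s['time_s'],s['eef_pos'],s['contact_force'],s['torque'])
b,_=save('side','s2');cv2.imwrite('pics/c6.png',cv2.resize(b[205:265,235:315,::-1],None,fx=10,fy=10,interpolation=cv2.INTER_CUBIC))
E
python3 go2.py | tail -3
```

```text
5.5167 [0.52010468 0.2287345  0.15951299] [-0.26636085 -0.04719411  0.18986814]
[np.float64(0.5212068978687284), np.float64(0.22053363074210083), np.float64(0.1593710029489922)] 0.028427607123158168 [-2.63093377  0.21514022  4.48367267] [ 0.03228967  0.2900377  -0.01529899]
6.7833 [0.52123748 0.22052389 0.16724035] [ 0.9801913  -0.204953   -4.75323983] [0.0792284  0.01594144 0.02069277]
```

View pics/c6.png

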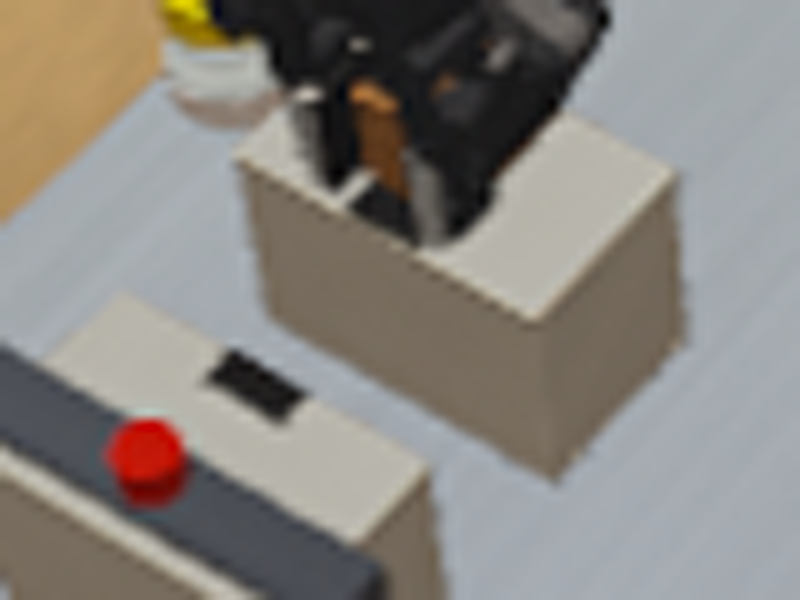

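c6 shows the mould hanging plumb, at about 4.75 N. The loose top edge runs (237,158)–(540,320) and the fixed edge (127,292)–(427,468). Next I'll measure the relative offset in this same view.

```bash
python3 - <<'E'
from h import *
W=lambda x,y,z:at_z('side',235+(x+.5)/10-.5,205+(y+.5)/10-.5,z)
Fp,Fm=W(127,292,.13),W(427,468,.13)
Lp,Lm,Lb=W(237,158,.138),W(540,320,.138),W(678,178,.138);Bp,Bm=W(272,325,.068),W(555,478,.068)
e=np.array([np.cos(-.066),np.sin(-.066)]);n=np.array([-e[1],e[0]])
for nme,P in dict(Fp=Fp,Fm=Fm,Lp=Lp,Lm=Lm,Lb=Lb,Bp=Bp,Bm=Bm,tcp=r.read_state()['eef_pos']).items():
    d=(P-(Fp+Fm)/2)[:2];print(nme,P.round(4),'along',round(d@e,4),'normal',round(d@n,4))
for a,b in((Fp,Fm),(Lp,Lm),(Bp,Bm)): d=a-b;print('yaw',np.arctan2(d[1],d[0]),np.linalg.norm(d))
E
```

```text
Fp [0.572  0.2718 0.13  ] along 0.0488 normal -0.0005
Fm [0.4746 0.2792 0.13  ] along -0.0488 normal 0.0005
Lp [0.5697 0.2269 0.138 ] along 0.0495 normal -0.0454
Lm [0.4722 0.2324 0.138 ] along -0.0482 normal -0.0464
Lb [0.4673 0.1762 0.138 ] along -0.0494 normal -0.1027
Bp [0.5699 0.2256 0.068 ] along 0.0498 normal -0.0467
Bm [0.4752 0.23   0.068 ] along -0.045 normal -0.0486
tcp [0.5211 0.2205 0.1671] along 0.0014 normal -0.055
yaw -0.07523076049682094 0.09767752010622864
yaw -0.05621020413353369 0.09768560773050973
yaw -0.0463385353247862 0.0948038441328531
```

The face is about 46 mm from the fixed half, so the pads hold only the front 9 mm of the grip. The measured 0.08 Nm moment agrees with that. I'll set it down, regrip 22 mm farther back, lift slightly, carry it to a ~5 mm gap and look.

```bash
cat > go3.py <<'E'
from m import *
F=F[0];k=1;psi=-.07
n=np.array([-np.sin(psi),np.cos(psi),0])
p=np.array(r.read_state()['eef_pos'])
r.move_straight(p-[0,0,.0095],quat(psi,k),speed=.04,max_force=4)
command_gripper(.06,100)
q=p-.023*n;q[2]=.159
r.move_straight(q,quat(psi,k),speed=.06,max_force=12)
command_gripper(0,100)
s=r.read_state();p=np.array(s['eef_pos']);print(p,s['grip_width'],s['contact_force'],s['torque'])
p=p+[0,0,.005];r.move_straight(p,speed=.04)
s=r.read_state();print(s['contact_force'],s['torque'])
print(r.move_straight(p+.041*n,quat(psi,k),speed=.08,max_force=12))
s=r.read_state();print(s['time_s'],s['eef_pos'],s['contact_force'],s['torque'])
b,_=save('side','s3');cv2.imwrite('pics/c7.png',cv2.resize(b[205:265,235:315,::-1],None,fx=10,fy=10,interpolation=cv2.INTER_CUBIC))
E
python3 go3.py | tail -4
```

```text
[0.51972452 0.19775388 0.15929537] 0.028558492431118087 [ 0.71568171 -0.37750657  3.41795072] [-0.01568964  0.11989378  0.03622066]
[ 0.04644695  0.13874648 -4.49462425] [ 0.01613184 -0.00071853  0.02017818]
False
9.3833 [0.52239453 0.23891269 0.16411651] [ 0.00968234  1.01946909 -4.2048113 ] [-0.00381559  0.0209768   0.00341662]
```

View pics/c7.png

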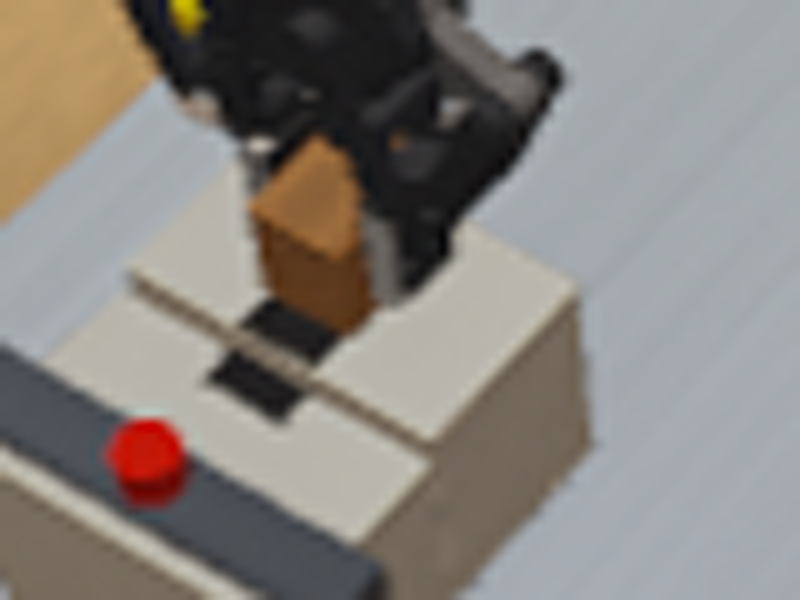

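c7 shows good centring on the grip, with the loose edge (132,272)–(432,440) parallel to the fixed edge (127,292)–(428,466). I'll compute the leftover offset.

```bash
python3 - <<'E'
from h import *
W=lambda x,y,z:at_z('side',235+(x+.5)/10-.5,205+(y+.5)/10-.5,z)
e=np.array([np.cos(-.07),np.sin(-.07)]);n=np.array([-e[1],e[0]])
Fp,Fm=W(127,292,.13),W(428,466,.13)
for z in(.134,.136):
    for nm,P in dict(Lp=W(132,272,z),Lm=W(432,440,z),nL=(W(335+0,345,z)+W(300+0,0,z))*0+W(268,298,z)).items():
        d=(P-(Fp+Fm)/2)[:2];print(z,nm,P.round(4),round(d@e,4),round(d@n,4))
# notch right/left corners on the parting edge
print(((W(236,338,.135)-W(236,343,.13))[:2]@e), ((W(308,382,.135)-W(308,390,.13))[:2]@e))
for a,b in((Fp,Fm),(W(132,272,.135),W(432,440,.135))): d=a-b;print('yaw',np.arctan2(d[1],d[0]))
E
```

```text
0.134 Lp [0.5724 0.2683 0.134 ] 0.0494 -0.0034
0.134 Lm [0.4763 0.2739 0.134 ] -0.0468 -0.0046
0.134 nL [0.5374 0.258  0.134 ] 0.0152 -0.0162
0.136 Lp [0.5711 0.2695 0.136 ] 0.048 -0.0023
0.136 Lm [0.4753 0.2751 0.136 ] -0.0479 -0.0035
0.136 nL [0.5363 0.2592 0.136 ] 0.014 -0.0151
-0.0021034996870591518 -0.0013855075185055048
yaw -0.06904354163971003
yaw -0.05803370922809519
```

The gap is ~3–4 mm and the end offset is under 1 mm. I'll push until contact while hanging just above the plate, set it down, press again, release and inspect from both cameras.

```bash
cat > go4.py <<'E'
from h import *
k=1;psi=-.07
n=np.array([-np.sin(psi),np.cos(psi),0])
def st(t): s=r.read_state();print(t,round(s['time_s'],2),s['eef_pos'].round(4) if hasattr(s['eef_pos'],'round') else s['eef_pos'],np.round(s['contact_force'],2),np.round(s['torque'],3))
p=np.array(r.read_state()['eef_pos'])
r.move_straight(p-[0,0,.0035],speed=.04,max_force=3.5);st('low')
p=np.array(r.read_state()['eef_pos'])
print(r.move_straight(p+.010*n,speed=.03,max_force=12));st('contact')
p=np.array(r.read_state()['eef_pos'])
print(r.move_straight(p-[0,0,.004],speed=.03,max_force=6));st('down')
command_gripper(.06,100);st('open')
p=np.array(r.read_state()['eef_pos']);r.move_straight(p+[0,0,.09],speed=.25)
r.reach([.36,.0,.30],quat(psi,k));st('away')
a,_=save('top','t4');b,_=save('side','s4')
cv2.imwrite('pics/c8.png',cv2.hconcat([cv2.resize(i[y:y+60,x:x+w,::-1],None,fx=7,fy=7,interpolation=cv2.INTER_CUBIC) for i,x,y,w in((a,195,160,57),(b,235,215,57))]))
E
python3 go4.py
```

```text
low 9.68 [0.5223 0.2383 0.1603] [ 0.44 -0.37 -3.86] [-0.01   0.006  0.041]
True
contact 9.93 [0.5223 0.2408 0.1599] [ 0.16 -2.25 -2.66] [-0.402 -0.038  0.109]
True
down 10.14 [0.5222 0.2406 0.1593] [-1.78  0.29  3.63] [ 0.075 -0.022 -0.024]
open 10.55 [0.5214 0.2401 0.1578] [-0.43 -0.98 -0.07] [0.045 0.033 0.003]
away 12.19 [3.606e-01 3.000e-04 2.998e-01] [ 0.19  0.04 -0.17] [ 0.079  0.012 -0.062]
```

View pics/c8.png

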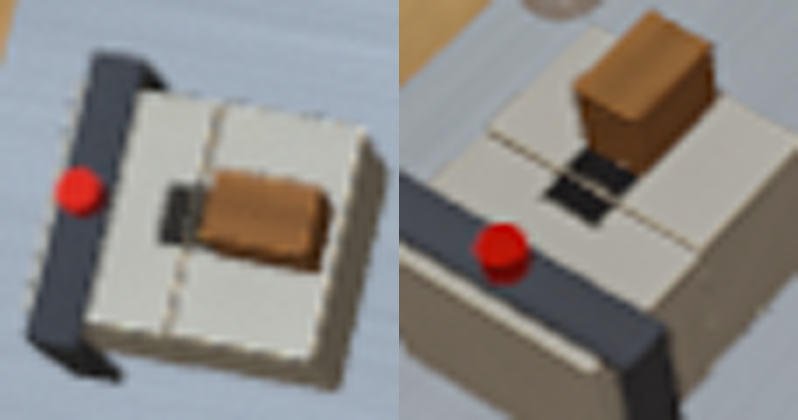

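c8 shows the halves closed, with only a hairline seam: (215,106)–(165,335) in the top part and (490,130)–(697,249) in the side part. Next I'll quantify end alignment with subpixel edges on plaster versus plate (R-B channel).

```bash
cat > edge.py <<'E'
from h import *
import sys
from scipy.ndimage import map_coordinates
def scan(f,cam,ch,origin,e,n,ys,x0):
    """for each normal distance y, find edge position along e near x0 (sub-pixel)"""
    im=cv2.imread(f'pics/{f}.png').astype(float);c=im[:,:,2]-im[:,:,0] if ch=='rb' else im.sum(2)/3
    c=cv2.GaussianBlur(c,(0,0),.5)
    out=[];xs=np.arange(x0-.009,x0+.009,.00025)
    for y in ys:
        uv=np.array([proj(cam,np.r_[origin+x*e+y*n,.13]) for x in xs])
        v=map_coordinates(c,[uv[:,1],uv[:,0]],order=1);g=np.abs(np.gradient(v));g[g<.5*g.max()]=0
        out.append((g*xs).sum()/g.sum())
    return np.array(out)
t,s=sys.argv[1:3];psi=-.07
e=np.array([np.cos(psi),np.sin(psi)]);n=np.array([-e[1],e[0]])
for f,cam,ch,x0 in((t,'top','rb',.05),(t,'top','g',-.05),(s,'side','rb',.05),(s,'side','g',-.05)):
    o=np.array([.5245,.2755])
    yf=np.arange(.006,.024,.002);yl=np.arange(-.054,-.008,.004)
    a=scan(f,cam,ch,o,e,n,yf,x0);b=scan(f,cam,ch,o,e,n,yl,x0)
    pb=np.polyfit(yl,b,1)
    print(cam,x0,'F',(a*1e3).round(1),'L',(b*1e3).round(1),'step(L-F) mm mean',((b.mean()-a.mean())*1e3).round(2),'slopeL',pb[0].round(3),'slopeF',np.polyfit(yf,a,1)[0].round(3))
E
python3 edge.py t4 s4
```

```text
top 0.05 F [49.  49.3 49.2 49.8 49.8 49.7 50.2 50.3 51.1] L [50.6 50.9 50.2 50.6 50.5 51.  50.3 50.9 50.7 51.  49.4 50.6] step(L-F) mm mean 0.73 slopeL -0.007 slopeF 0.11Traceback (most recent call last):
  File "edge.py", line 19, in <module>
    a=scan(f,cam,ch,o,e,n,yf,x0);b=scan(f,cam,ch,o,e,n,yl,x0)
                                   ~~~~^^^^^^^^^^^^^^^^^^^^^^
  File "edge.py", line 10, in scan
    uv=np.array([proj(cam,np.r_[origin+x*e+y*n,.13]) for x in xs])
                 ~~~~^^^^^^^^^^^^^^^^^^^^^^^^^^^^^^^
  File "h.py", line 18, in proj
    m=optics.camera_model(n);c=np.array(m['R'])@X+np.array(m['t']);x=c[:2]/c[2];x=x*(1+m['k1']*(x@x));K=np.array(m['K']);return K[0,0]*x[0]+K[0,2],K[1,1]*x[1]+K[1,2]
ValueError: time passes only in moves, steps and waits
```

```bash
python3 - <<'E'
s=open('h.py').read().replace("m=optics.camera_model(n)","m=cam_(n)").replace("def save","import functools\n@functools.lru_cache\ndef cam_(n): return optics.camera_model(n)\ndef save",1)
open('h.py','w').write(s)
E
python3 edge.py t4 s4
```

```text
top 0.05 F [49.  49.3 49.2 49.8 49.8 49.7 50.2 50.3 51.1] L [50.6 50.9 50.2 50.6 50.5 51.  50.3 50.9 50.7 51.  49.4 50.6] step(L-F) mm mean 0.73 slopeL -0.007 slopeF 0.11
top -0.05 F [-50.2 -50.4 -50.7 -51.1 -50.5 -51.9 -50.3 -50.3 -50.4] L [-49.6 -52.3 -50.7 -49.9 -49.7 -51.5 -50.6 -49.5 -49.7 -51.5 -50.5 -49.9] step(L-F) mm mean 0.21 slopeL 0.009 slopeF -0.003
side 0.05 F [49.5 49.4 49.2 49.5 49.4 50.3 50.9 50.9 50.7] L [50.1 49.9 50.9 49.3 49.8 50.9 50.6 50.4 51.4 51.9 51.8 51.7] step(L-F) mm mean 0.75 slopeL 0.048 slopeF 0.11
side -0.05 F [-49.9 -50.1 -50.  -50.1 -50.  -50.1 -50.  -50.  -50. ] L [-51.5 -52.3 -48.8 -48.8 -48.8 -49.  -49.1 -49.1 -49.1 -49.  -49.  -48.9] step(L-F) mm mean 0.6 slopeL 0.047 slopeF -0.0
```

The ends agree within ~0.7 mm. To make sure the faces are flush, I'll press the back face at mid-height with the fingertips until I feel firm contact, then back off and look again.

```bash
cat > go5.py <<'E'
from h import *
k=1;psi=-.07
e=np.array([np.cos(psi),np.sin(psi),0]);n=np.array([-np.sin(psi),np.cos(psi),0]);o=np.array([.5245,.2755,0])
def st(t): s=r.read_state();print(t,round(s['time_s'],2),np.round(s['eef_pos'],4),np.round(s['contact_force'],2),'normal',np.round((np.array(s['eef_pos'])-o)@n,4))
command_gripper(.04)
a=o-.100*n
r.reach(list(a[:2])+[.24],quat(psi,k));r.move_straight([a[0],a[1],.124],speed=.15,max_force=10);st('behind')
b=o-.055*n+[0,0,.124]
print(r.move_straight(b,speed=.04,max_force=16));st('push')
r.hold(.2);st('held')
r.move_straight([a[0],a[1],.124],speed=.1)
r.move_straight([a[0],a[1],.24],speed=.25)
r.reach([.36,0,.30],quat(psi,k));st('away')
save('top','t5');save('side','s5')
a,b=[cv2.imread(f'pics/{x}5.png') for x in 'ts']
cv2.imwrite('pics/c9.png',cv2.hconcat([cv2.resize(i[y:y+60,x:x+w],None,fx=7,fy=7,interpolation=cv2.INTER_CUBIC) for i,x,y,w in((a,195,160,57),(b,235,215,57))]))
E
python3 go5.py; python3 edge.py t5 s5 | sed 's/F.*step/step/'
```

```text
behind 14.51 [0.5181 0.1756 0.1251] [ 0.65  0.26 -0.04] normal -0.1001
True
push 15.24 [0.5198 0.2029 0.1238] [ 1.67 -3.18  2.26] normal -0.0728
held 15.44 [0.5193 0.2028 0.1234] [-0.2   0.19  0.66] normal -0.0729
away 17.43 [3.606e-01 2.000e-04 2.996e-01] [ 0.01 -0.57 -0.43] normal -0.2861
top 0.05 step(L-F) mm mean 0.85 slopeL -0.026 slopeF 0.078
top -0.05 step(L-F) mm mean 0.18 slopeL 0.037 slopeF -0.016
side 0.05 step(L-F) mm mean 0.89 slopeL 0.076 slopeF 0.12
side -0.05 step(L-F) mm mean 0.99 slopeL 0.03 slopeF 0.002
```

View pics/c9.png

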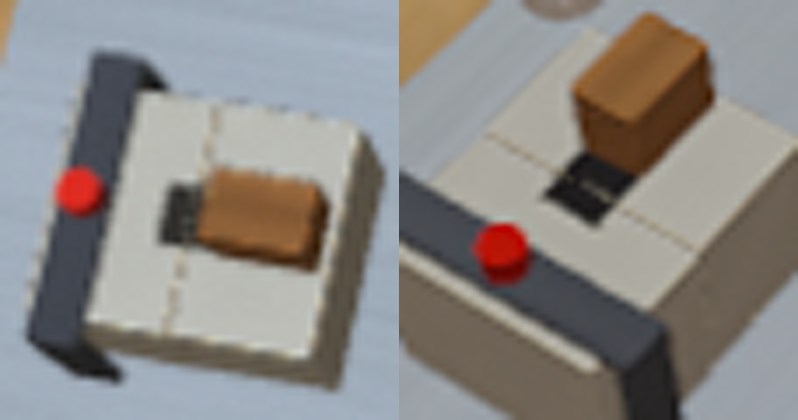

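The seam thinned further in c9 (side seam (487,135)–(697,249)), with no step at the ends. I'll press once more, harder and slower, and then press the keys.

```bash
cat > go6.py <<'E'
from h import *
k=1;psi=-.07
n=np.array([-np.sin(psi),np.cos(psi),0]);o=np.array([.5245,.2755,0])
def st(t): s=r.read_state();print(t,round(s['time_s'],2),np.round(s['eef_pos'],4),np.round(s['contact_force'],2),'normal',np.round((np.array(s['eef_pos'])-o)@n,4))
a=o-.090*n
r.reach(list(a[:2])+[.24],quat(psi,k));r.move_straight([a[0],a[1],.124],speed=.2,max_force=10)
print(r.move_straight(o-.055*n+[0,0,.124],speed=.02,max_force=28));st('push')
r.move_straight([a[0],a[1],.124],speed=.1)
r.move_straight([a[0],a[1],.24],speed=.25)
command_gripper(0.0,40)
for nm,(x,y) in dict(yellow=(.519,-.2175),blue=(.546,-.3335),green=(.471,-.290)).items():
    q=quat(-.23,1)
    r.reach([x,y,.125],q);r.move_straight([x,y,.092],speed=.1,max_force=6);st(nm+' above')
    hit=r.move_straight([x,y,.072],speed=.02,max_force=14);st(f'{nm} {hit}')
    r.move_straight([x,y,.125],speed=.15)
    r.hold(.2)
r.reach([.36,-.1,.30],quat(-.23,1));st('away')
save('top','t6');save('side','s6')
a,b=[cv2.imread(f'pics/{x}6.png') for x in 'ts']
cv2.imwrite('pics/c10.png',cv2.vconcat([a[100:300,60:520],b[100:330,140:600]]))
E
python3 go6.py; python3 edge.py t6 s6 | sed 's/F.*step/step/'
```

```text
True
push 20.32 [0.5193 0.2029 0.1236] [ 0.84 -1.86  0.84] normal -0.0728
yellow above 23.77 [ 0.5193 -0.217   0.0921] [-0.18  0.12 -0.45] normal -0.4917
yellow True 24.42 [ 0.5193 -0.2177  0.081 ] [-1.1   0.6   7.95] normal -0.4923
blue above 26.1 [ 0.5461 -0.3328  0.092 ] [-0.14  0.06  0.73] normal -0.6053
blue True 26.76 [ 0.5463 -0.3337  0.0811] [-0.77  0.59  6.27] normal -0.6062
green above 28.33 [ 0.4714 -0.2903  0.0917] [ 0.45 -0.15  0.31] normal -0.5681
green True 28.98 [ 0.4713 -0.2902  0.081 ] [-0.64  1.79  7.68] normal -0.5681
away 30.72 [ 0.3603 -0.1004  0.2995] [-0.27  0.26 -1.3 ] normal -0.3865
top 0.05 step(L-F) mm mean 1.01 slopeL -0.015 slopeF 0.115
top -0.05 step(L-F) mm mean 0.22 slopeL 0.037 slopeF -0.002
side 0.05 step(L-F) mm mean 0.99 slopeL 0.071 slopeF 0.111
side -0.05 step(L-F) mm mean 1.01 slopeL 0.03 slopeF 0.002
```

View pics/c10.png

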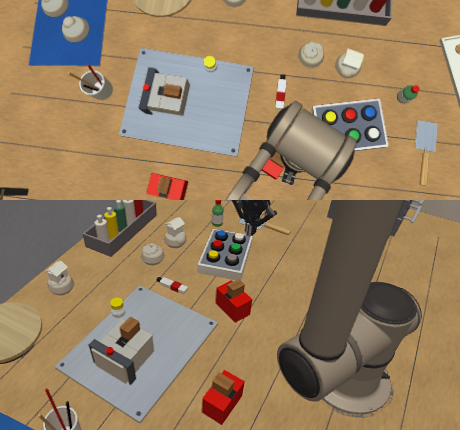

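A harder push stopped at the same place (-0.0728), so the halves are in solid contact. All three keys bottomed out at about 6 mm of travel, in order. c10 shows the mould closed and the other things undisturbed.

```bash
python3 -c "
from h import *
print(r.finish_job())"
```

```text
the job is handed in; nothing more can be done
None
```

The mould is closed flush with its ends aligned to about 1 mm, and the yellow, blue and green keys were each pressed fully down in that order. The job was handed in at about 31 s; my first drag tipped the loose half forward, so I set it down, regripped it and carried it a few millimetres off the plate before pressing it home.

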